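# Rock the transit plug out of a housing and start the cell

### The job

The housing in the blue nest still has its orange transit plug jammed in its port. Work the plug out by rocking it gently from side to side along its slot while easing it straight up, so that the housing stays down in its nest; put the plug in the yellow tray, then press the green start button all the way in. Do not press the red stop button.

Things in the scene. Friction and masses are not known exactly. Their poses are not given: they have to be found in the camera images.
- plug: Orange plug, 52 mm tall, 25 g, upright in the port. Origin: centre of its underside; z up, x along its length (slot's length, the rocking direction). Up to 18 mm: leg 28 (x) by 10 (y) mm; from 18 to 52 mm: grip tab 28 by 14 mm, pinched across the 14. The lowest 14 mm sit in the port, where it cannot be twisted about z; leaning it past 0.45 rad (25 degrees) there breaks it.
- plug_grip (a point): On the plug's axis, 42 mm above its underside: grip here, fingertips clear of the housing. Two sprung lips on the leg's broad faces resist a straight pull with 18 to 25 N, but hold far less while the plug is swung about its y axis: swings from 0.2 rad one side to 0.2 rad the other, pivoting 7 mm above its foot, with 1 to 1.5 mm of lift per swing, walk it out.
- plug_mid (a point): Middle of the plug, 26 mm above its underside.
- port (a point): Centre of the port's mouth, in the flat top of the grey cast housing (130 by 90 by 42 mm, top 54 mm above the table); moves with the housing. x along the slot, z up. Slot 38 (x) by 12.5 (y) mm, 14 mm deep: 5 mm free at each end of the plug for rocking. Five 4 mm high ribs stand 35 mm and more to its -x side.
- housing (a joint): How far the housing has risen off its nest, m; 0 when fully down. Dowels guide it straight up and down; only its weight of about 12 N holds it, less than the plug's straight pull-out force.
- tray: Yellow open tray for removed plugs, fixed, 170 mm (x) by 130 mm (y) by 35 mm tall, walls 4 mm, floor 4 mm thick. Origin: centre of its underside. An earlier orange plug already lies in it at its -x end, 14 mm high; a blue tray of the same size holds screws and is not for plugs.
- start_top (a point): Centre of the top of the green start button, 32 mm across, on a white box; the top stands about 53 mm above the table.
- start (a joint): How far the green button is pressed down, m: 0 out, 0.006 fully in (about 5 N); it springs back.
- stop (a joint): How far the red stop button (same size, on a yellow box) is pressed down, m: 0 out, 0.006 fully in.
There are look-alikes about, which are no part of the job. Leave any black look-alike of the plug alone.

How it is judged:
On the way, in this order (a step that is already met when the one before it is completed fails the run):
1. the plug is out of the port, its foot at least 3 mm above the mouth, with the housing down (z of plug in the frame of port above 0.003 m and value of joint housing below 0.002 m), for 0.1 s.
2. the plug lies or stands in the yellow tray, let go (x of plug_mid in the frame of tray between -0.081 and 0.081 m and y of plug_mid in the frame of tray between -0.061 and 0.061 m and height (world z) of plug_mid below 0.05 m and contact force between plug and tray above 0.02 N and contact force between the fingers and plug below 0.01 N), for 0.1 s.
3. the green start button is pressed at least 4.5 mm in (value of joint start above 0.0045 m), for 0.05 s.
At the end, for the whole second after the job is handed in: The plug's middle is within the yellow tray's inner walls, less than 50 mm above the table and at rest; the housing is fully down in its nest (within 2 mm); the green button has been pressed at least 4.5 mm after that and has sprung back (within 2 mm) (x of plug_mid in the frame of tray between -0.081 and 0.081 m and y of plug_mid in the frame of tray between -0.061 and 0.061 m and height (world z) of plug_mid below 0.05 m and linear speed of plug below 0.02 m/s and value of joint each of housing, start below 0.002 m); the robot touches nothing.
It fails at once if the housing is lifted more than 2 mm off its nest (value of joint housing above 0.002 m).
It fails at once if the plug is leant over more than 0.45 rad (25 degrees) while its foot is in the port (angle between plug's own z axis and vertical above 0.45 rad and z of plug in the frame of port below -0.003 m and horizontal distance between plug and port below 0.02 m).
It fails at once if the red stop button is pressed more than 2 mm (value of joint stop above 0.002 m).
It fails at once if the start button is pressed before the plug has left the port (value of joint start above 0.003 m and z of plug in the frame of port below 0 m and horizontal distance between plug and port below 0.02 m).
It fails at once if the plug is yanked (faster than 0.25 m/s) while its foot is in the port (linear speed of plug above 0.25 m/s and z of plug in the frame of port below -0.003 m and horizontal distance between plug and port below 0.02 m).
It also fails if it takes over 69 s, if anything falls off the work surface, if the arm or the gripper's body presses on something with over 40 N, if the wrist force passes 120 N, or if a joint passes its speed limit or range.

### The arm

A 6-joint arm with a two-finger parallel gripper is mounted at the origin on the work surface. World frame = base frame: x ahead of the robot, y to its left, z up, the work surface at z = 0. Lengths are in m, angles in rad, forces in N, time in s.
With the tool pointing down it reaches from about 0.25 to 0.725 m from the base axis. Payload 4 kg.
Tool frame: the origin (TCP) lies on the centre line of the jaws, within the pads' length; the fingertips stand 14 mm ahead of it and the grasp point (between the pads) lies 5 mm behind it; z points along the fingers, x is the direction in which the jaws open and shut, and the axes are right-handed (so a half turn about z gives the same grasp; the last joint's range is limited). The gripper opens to 85 mm and grips with 20 to 120 N. Pads are 22 mm wide; open, the fingers measure 114 mm over their backs; the gripper's body (76 mm by 85 mm) begins 54 mm behind the grasp point. The pads swing forward as they close: fully open they stand 13 mm farther back than shut.
Start: joints at [1.206, 0.241, 0.005, 1.335, 0, 1.571], TCP at [0.178, 0.467, 0.245] pointing down, gripper open.
Joint ranges: [-2.72, 2.72], [-1.05, 1.87], [-1.09, 1.28], [-1.99, 2.15], [-1.42, 1.44], [-3.14, 3.14]. Speed limits (rad/s): [2.79, 2.79, 3.14, 3.14, 3.14, 3.14].

### API

Orientations are given as a unit quaternion [x, y, z, w].
In Python, from workcell import bot gives the robot as it stands.
- The arm moves only by the tool play_rows, never from a script. Its argument "motion" is a list of rows, each an object with "fingers": the closure, from -1 (fully open) to 1 (shut), so that 0 is half open; "translation": the shift along the tool's x, y, z in cm, a list of three; "roll": the turn about the tool's z in degrees. A call has 1 to 20 rows; each row is the pose to reach, as a shift and turn from the pose commanded when the call began, along the tool's axes at that moment; what a row does not reach only later rows make up. A row lasts 1/12 s, in which the tool goes at most 41.7 mm and 7.16 degrees, less where a joint would pass 70% of its speed; a pose out of reach is approached as far as the arm can. A call with a gripper value outside its range is refused whole. The fingers move at their own pace and stop on an object; the grip force is fixed at half the most. Time passes only in rows, so rows that repeat a pose let the fingers close. It gives the time, the measured TCP pose, the force and the opening at its end, in the units of the state.
- bot.get_obs(): the state, without advancing time (a new reading comes with each control period).
- bot.camera(name): name is "side" or "top"; returns a dict with "pixels" (400x640x3 uint8, red, green, blue), "intrinsics" (3x3 intrinsics, pixels), "k1" (the pictures are not rectified: a ray, as slopes to the right and down, at radius r is drawn at 1 + k1 r^2 times it, then the intrinsics apply), "world_to_cam" (4x4, takes a point from world to camera coordinates). Camera axes: x right, y down, z forward; pixel columns grow to the right and rows downward; lengths in m; the calibration is good to about 2 mm. A picture is of the moment at which its call begins. There is no depth.
- bot.job_done(): hands the job in, once; it reports no verdict.
The state is a dict: "clock": time; "joint_pos": joint angles; "joint_vel": joint speeds; "tau": joint torques, N m; "eef_pos": TCP position; "tool_rot": TCP orientation; "ft_force": force on the tool from outside, world axes, zero at the start; "ft_torque": the same for the moment, N m; "grip_width": finger opening in m.
Only numpy, scipy, OpenCV 4.12 (cv2) and the standard library are available. Lean on these libraries where they do the work, as an engineer would, in place of code of your own. Each camera call takes 0.05 s, during which the arm holds its last target. There are 200 camera calls.

## Working session

There is one attempt and no reset: what is moved stays moved. The work goes in short steps, Python scripts to look and compute and a tool call to move; the robot and the scene stay as the last step left them, time stands still between calls to the robot, and variables do not carry over. Pictures are saved under pics/ and viewed, about 8 in all and at most 12, crops included, and the job is handed in when it is done.

Besides the shell and the picture viewer there is one more tool, called after "Call:" in YAML: its name, and indented under it one key for each argument. play_rows: Moves the arm, as the interface text tells. Its arguments: {"type":"object","properties":{"motion":{"type":"array","items":{"type":"object","properties":{"fingers":{"type":"number"},"translation":{"type":"array","items":{"type":"number"}},"roll":{"type":"number"}}}}},"required":["motion"]}

```bash
mkdir -p pics; ls
python3 - <<'E'
from workcell import bot
import cv2
for n in("top","side"):
    c=bot.camera(n);cv2.imwrite(f"pics/{n}0.png",c["pixels"][:,:,::-1]);print(n,c["intrinsics"].tolist(),c["k1"],c["world_to_cam"].round(4).tolist() if hasattr(c["world_to_cam"],'round') else c["world_to_cam"])
print(bot.get_obs())
E
```

```text
pics
top [[369.97468367614965, 0.0, 328.76466486905633], [0.0, 369.97468367614965, 198.73590858201268], [0.0, 0.0, 1.0]] -0.014228572009289753 [[0.0185, -0.9998, -0.0028, -0.0275], [-0.9861, -0.0178, -0.165, 0.555], [0.1649, 0.0058, -0.9863, 0.7676], [0.0, 0.0, 0.0, 1.0]]
side [[374.12162090847715, 0.0, 319.2038378345778], [0.0, 374.12162090847715, 198.81334991936424], [0.0, 0.0, 1.0]] 0.018325333871923297 [[-0.9733, -0.2286, 0.018, 0.5524], [-0.1691, 0.6625, -0.7298, 0.1447], [0.1549, -0.7134, -0.6835, 0.7836], [0.0, 0.0, 0.0, 1.0]]
{'clock': 0.1, 'joint_pos': array([ 1.20597868e+00,  2.41330967e-01,  3.87807051e-03,  1.33522384e+00,
       -2.73361113e-06,  1.57080949e+00]), 'joint_vel': array([ 2.06107196e-03, -2.16284886e-04,  1.76421776e-03, -1.62243606e-03,
       -3.84003144e-04, -1.35421021e-05]), 'tau': array([-5.89590873e-04, -3.73138797e+01,  2.53010362e+01,  1.08473108e-02,
       -6.44305464e-05,  1.45624057e-06]), 'eef_pos': array([0.17819768, 0.46659001, 0.2445126 ]), 'tool_rot': array([ 8.23647389e-01,  5.67101485e-01, -7.73615800e-04,  5.34327978e-04]), 'ft_force': array([-0.29190348,  0.00325877, -0.87557411]), 'ft_torque': array([-0.05971977,  0.03065252, -0.0653862 ]), 'grip_width': 0.08529122121172461}
```

View pics/top0.png

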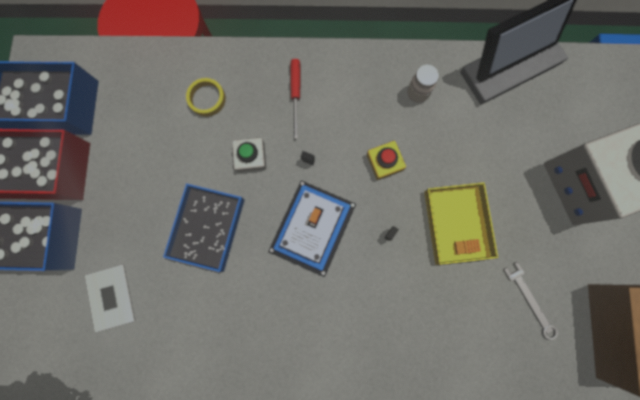

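View pics/side0.png

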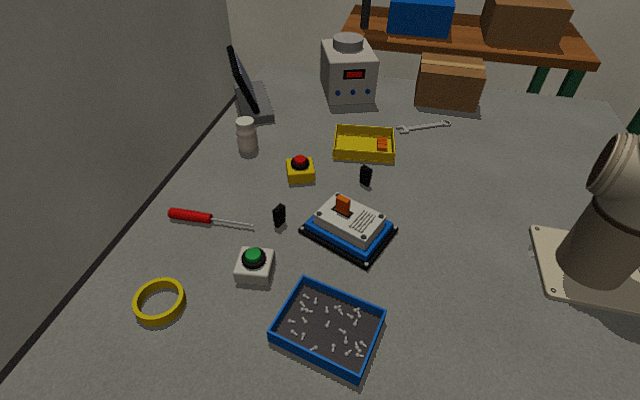

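The candidates for the plug are the orange tab at top (315,216) / side (343,204), standing in the grey housing on the blue nest, and the orange piece lying in the yellow tray at top (467,247). The first is the one meant. The black look-alikes at top (307,158) and (391,233) stay put. For the buttons, green on the white box is at top (247,152), and red on yellow at (388,157) is to be avoided. I'll confirm this in a crop and measure.

```bash
cat > h.py <<'E'
import numpy as np, cv2
from workcell import bot
from scipy.optimize import least_squares
def cam(n):
    c=bot.camera(n); c["K"]=np.array(c["intrinsics"]); c["T"]=np.array(c["world_to_cam"]); return c
def ray(c,uv):
    K,k=c["K"],c["k1"]; d=(np.array(uv)-K[:2,2])/K[0,0]; s=d.copy()
    for _ in range(20): s=d/(1+k*(s@s))
    R,t=c["T"][:3,:3],c["T"][:3,3]; return -R.T@t, R.T@np.array([*s,1])
def plane(c,uv,z):
    o,d=ray(c,uv); return o+d*(z-o[2])/d[2]
def tri(c1,u1,c2,u2):
    A=[];b=[]
    for c,u in((c1,u1),(c2,u2)):
        o,d=ray(c,u); d/=np.linalg.norm(d); P=np.eye(3)-np.outer(d,d); A.append(P);b.append(P@o)
    A=np.vstack(A);b=np.hstack(b); x=np.linalg.lstsq(A,b,rcond=None)[0]; return x,np.linalg.norm(A@x-b)
def proj(c,p):
    q=c["T"][:3,:3]@p+c["T"][:3,3]; s=q[:2]/q[2]; return c["K"][0,0]*s*(1+c["k1"]*(s@s))+c["K"][:2,2]
def blobs(c,lo,hi,amin=20):
    m=cv2.inRange(cv2.cvtColor(c["pixels"],cv2.COLOR_RGB2HSV),np.array(lo),np.array(hi))
    cs,_=cv2.findContours(m,cv2.RETR_EXTERNAL,cv2.CHAIN_APPROX_NONE)
    return sorted([x for x in cs if cv2.contourArea(x)>=amin],key=cv2.contourArea,reverse=True)
def cen(x):
    m=cv2.moments(x); return np.array([m["m10"],m["m01"]])/m["m00"]
COL=dict(orange=((5,120,90),(18,255,255)),green=((50,90,40),(85,255,255)),red=((0,150,80),(4,255,255)),yellow=((24,120,80),(34,255,255)),blue=((100,140,60),(118,255,255)))
E
python3 - <<'E'
from h import *
t,s=cam("top"),cam("side")
for n,(lo,hi) in COL.items():
    for c,l in((t,"top"),(s,"side")):
        print(n,l,[(cen(b).round(1).tolist(),cv2.contourArea(b),[round(float(v),1) for r in cv2.minAreaRect(b) for v in np.atleast_1d(r)]) for b in blobs(c,lo,hi)[:6]])
def crop(c,x,y,w,h): return cv2.resize(c["pixels"][y:y+h,x:x+w,::-1],(400,400*h//w),interpolation=cv2.INTER_CUBIC)
cv2.imwrite("pics/crop.png",np.hstack([crop(t,262,173,100,110),crop(s,295,175,100,110)]))
E
```

```text
orange top [([467.2, 246.4], 229.0, [467.0, 246.6, 11.6, 23.3, 81.3]), ([314.9, 215.4], 74.0, [314.9, 215.2, 6.7, 13.8, 24.0])]
orange side [([505.5, 44.3], 1873.5, [494.0, 40.1, 213.0, 23.5, 5.5]), ([453.2, 65.2], 948.0, [453.5, 64.7, 65.5, 20.2, 6.3]), ([537.6, 3.3], 434.5, [534.2, 2.2, 78.4, 8.8, 4.0]), ([353.0, 24.0], 249.0, [354.4, 23.6, 23.3, 20.3, 12.8]), ([377.6, 23.1], 219.5, [377.6, 24.2, 18.2, 16.2, 4.4]), ([381.7, 142.5], 96.0, [381.5, 143.5, 13.0, 9.0, 90.0])]
green top [([245.7, 150.3], 137.5, [245.5, 150.5, 13.0, 13.0, 90.0])]
green side [([252.5, 254.4], 169.0, [252.5, 254.5, 15.0, 15.0, 0.0])]
red top [([149.2, 17.4], 3369.5, [149.0, 17.5, 35.0, 102.0, 90.0]), ([295.0, 77.9], 216.0, [294.5, 78.0, 36.0, 7.0, 90.0]), ([387.9, 155.6], 112.0, [388.0, 156.0, 12.0, 12.0, 90.0]), ([23.8, 192.1], 63.5, [27.0, 192.0, 2.0, 54.0, 90.0])]
red side [([188.5, 214.3], 309.5, [188.6, 214.3, 42.0, 9.2, 10.3]), ([299.3, 158.4], 61.0, [299.5, 158.5, 7.0, 11.0, 90.0]), ([353.8, 73.9], 45.0, [354.0, 74.0, 4.0, 14.0, 90.0])]
yellow top [([460.9, 223.5], 4351.0, [460.9, 223.2, 77.5, 60.6, 81.3]), ([204.8, 96.0], 983.0, [205.0, 96.0, 34.0, 36.0, 90.0]), ([386.2, 159.3], 816.0, [386.3, 159.3, 29.6, 29.8, 69.4])]
yellow side [([157.2, 298.1], 1602.0, [157.1, 298.2, 38.0, 54.6, 63.4]), ([359.6, 143.0], 717.5, [364.5, 139.8, 62.3, 28.4, 3.1]), ([299.1, 167.2], 147.0, [299.6, 165.5, 17.3, 26.2, 84.8])]
blue top [([311.6, 227.1], 3579.0, [311.6, 226.9, 53.0, 70.8, 24.0]), ([618.5, 37.9], 328.5, [618.0, 37.5, 9.0, 42.0, 90.0]), ([69.2, 89.8], 106.0, [63.8, 91.7, 14.4, 59.6, 9.0]), ([35.7, 263.1], 63.0, [28.0, 265.2, 20.2, 53.2, 65.4]), ([228.9, 237.1], 59.0, [229.5, 234.4, 6.3, 75.6, 19.4]), ([16.1, 120.0], 59.0, [21.5, 120.0, 2.0, 43.0, 90.0])]
blue side [([327.4, 327.8], 7526.5, [328.2, 326.1, 106.0, 80.5, 26.6]), ([420.6, 17.1], 2142.0, [420.5, 16.5, 65.3, 37.9, 4.4]), ([347.8, 238.8], 680.5, [347.9, 224.6, 76.5, 46.6, 29.2])]
```

View pics/crop.png

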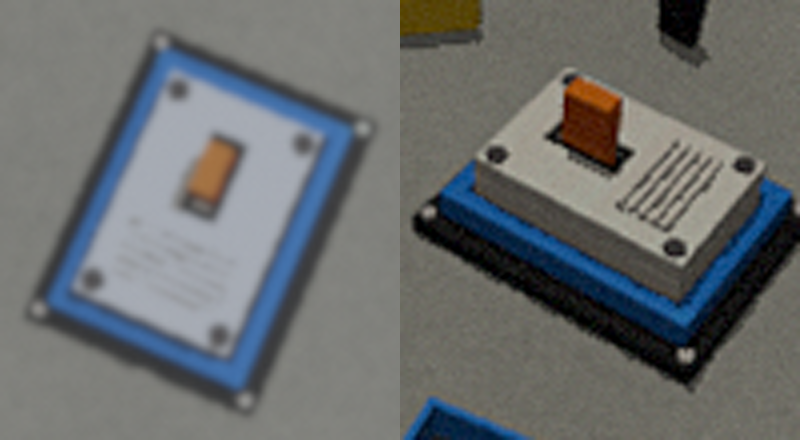

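The crop confirms it: the orange tab stands in the slot at top (315,215) / side (343,199). The ribs lie toward lower left in the top view, which is the housing's -x side. Next I'll work out positions.

Run:
```python
from h import *
t,s=cam("top"),cam("side")
print("cams",ray(t,(0,0))[0].round(3),ray(s,(0,0))[0].round(3))
pt=np.array([314.9,215.3]); ps=np.array([295+194/4,175+94/4])
print("plugtop tri",tri(t,pt,s,ps)); p=plane(t,pt,.092); print("top z=.092",p,"side",plane(s,ps,.092))
sc=np.array([[179,90],[303,144],[220,335],[92,278]])/4+[262,173]
S=np.array([plane(t,u,.054) for u in sc]);print("screws",S.round(4).tolist(),S.mean(0)); d=(S[0]+S[1]-S[2]-S[3]);print("axis",np.degrees(np.arctan2(d[1],d[0])),np.linalg.norm(d)/2)
a=plane(t,pt+[-2.8,6.3],.092);b=plane(t,pt+[2.8,-6.3],.092);d=b-a;print("plug axis",np.degrees(np.arctan2(d[1],d[0])),np.linalg.norm(d))
g=[245.7,150.3];gs=[252.5,254.4];print("green",plane(t,g,.053),plane(s,gs,.053),tri(t,g,s,gs))
r=blobs(t,*COL["yellow"])[0];bx=cv2.boxPoints(cv2.minAreaRect(r));Y=np.array([plane(t,u,.035) for u in bx]);print("tray",Y.round(3).tolist(),Y.mean(0));print("oldplug",plane(t,(467,246.4),.018))
print("red",plane(t,[387.9,155.6],.053))
sl=[plane(s,[295+(x-400)/4,175+y/4],.054) for x,y in((548,137),(628,160))];print(sl)
```

```text
cams [ 0.421 -0.022  0.849] [0.441 0.589 0.631]
plugtop tri (array([0.51331528, 0.01036368, 0.08955788]), np.float64(0.0005800911909129303))
top z=.092 [0.51260696 0.01025199 0.092     ] side [0.51340002 0.01292668 0.092     ]
screws [[0.5603, 0.0307, 0.054], [0.5318, -0.0373, 0.054], [0.4287, 0.0052, 0.054], [0.4576, 0.0743, 0.054]] [0.49461569 0.01824789 0.054     ]
axis -22.70608101963041 0.11158279606704118
plug axis -22.474902715471924 0.028466124799794795
green [0.66048301 0.17005697 0.053     ] [0.66126331 0.17167357 0.053     ] (array([0.661438  , 0.17052718, 0.05132844]), np.float64(0.0006143779967891015))
tray [[0.582, -0.232, 0.035], [0.607, -0.366, 0.035], [0.436, -0.385, 0.035], [0.413, -0.256, 0.035]] [ 0.50919818 -0.30971919  0.035     ]
oldplug [ 0.4578508  -0.32751057  0.018     ]
red [ 0.65382826 -0.14709217  0.053     ]
[array([0.53670834, 0.0125799 , 0.054     ]), array([0.49114116, 0.0192149 , 0.054     ])]
```

Call:
play_rows:
  motion:
    - {"fingers":-1,"translation":[-30.6,47.6,8.5],"roll":1.7}
    - {"fingers":-1,"translation":[-30.6,47.6,8.5],"roll":1.7}
    - {"fingers":-1,"translation":[-30.6,47.6,8.5],"roll":1.7}
    - {"fingers":-1,"translation":[-30.6,47.6,8.5],"roll":1.7}
    - {"fingers":-1,"translation":[-30.6,47.6,8.5],"roll":1.7}
    - {"fingers":-1,"translation":[-30.6,47.6,8.5],"roll":1.7}
    - {"fingers":-1,"translation":[-30.6,47.6,8.5],"roll":1.7}
    - {"fingers":-1,"translation":[-30.6,47.6,8.5],"roll":1.7}
    - {"fingers":-1,"translation":[-30.6,47.6,8.5],"roll":1.7}
    - {"fingers":-1,"translation":[-30.6,47.6,8.5],"roll":1.7}
    - {"fingers":-1,"translation":[-30.6,47.6,8.5],"roll":1.7}
    - {"fingers":-1,"translation":[-30.6,47.6,8.5],"roll":1.7}
    - {"fingers":-1,"translation":[-30.6,47.6,8.5],"roll":1.7}
    - {"fingers":-1,"translation":[-30.6,47.6,8.5],"roll":1.7}
    - {"fingers":-1,"translation":[-30.6,47.6,8.5],"roll":1.7}
    - {"fingers":-1,"translation":[-30.6,47.6,8.5],"roll":1.7}
    - {"fingers":-1,"translation":[-30.6,47.6,8.5],"roll":1.7}
    - {"fingers":-1,"translation":[-30.6,47.6,8.5],"roll":1.7}

```text
clock: 1.8
eef_pos: [0.5132, 0.0124, 0.1604]
tool_rot: [0.832, 0.555, -0.0, -0.0]
ft_force: [-0.5, -0.1, -0.2]
grip_width: 0.0856
```

Run:
```python
from h import *
t,s=cam("top"),cam("side")
def crop(c,x,y,w,h): return cv2.resize(c["pixels"][y:y+h,x:x+w,::-1],(400,400*h//w),interpolation=cv2.INTER_CUBIC)
cv2.imwrite("pics/above.png",np.hstack([crop(t,262,143,140,140),crop(s,275,105,140,140)]))
o=bot.get_obs();print(o["eef_pos"],o["tool_rot"],proj(t,o["eef_pos"]),proj(s,o["eef_pos"]),o["ft_force"],o["joint_pos"])
```

```text
[0.51336203 0.01261143 0.16070666] [8.31379460e-01 5.55705109e-01 1.57528466e-04 8.53177095e-06] [312.19500912 210.44960156] [345.70456455 173.17042378] [ 0.86520032 -0.27231791  0.23885116] [ 2.44744722e-02  3.19564917e-01 -1.14691692e-01  1.13626445e+00
  1.54202229e-04  4.16849113e-01]
```

View pics/above.png

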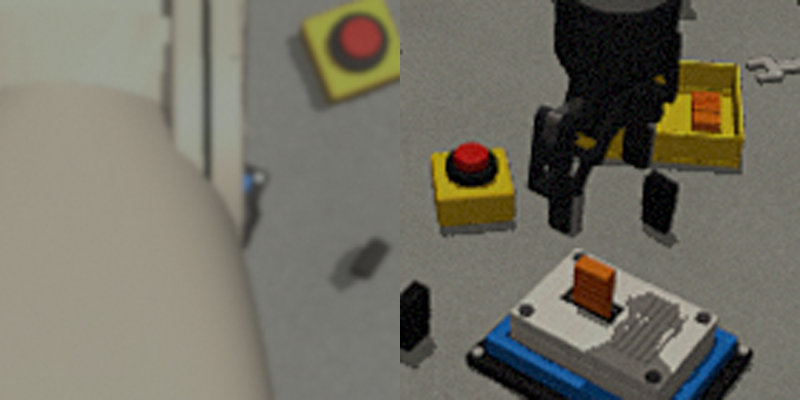

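Side view: the open fingers straddle the tab (595,285 in the crop), with the ribs clear of them. I'll go down to grip height (TCP z about 0.077) and close.

Call:
play_rows:
  motion:
    - {"fingers":-1,"translation":[-0.1,0,3]}
    - {"fingers":-1,"translation":[-0.1,0,6]}
    - {"fingers":-1,"translation":[-0.1,0,8]}
    - {"fingers":-1,"translation":[-0.1,0,8.3]}
    - {"fingers":-1,"translation":[-0.1,0,8.3]}
    - {"fingers":-1,"translation":[-0.1,0,8.3]}
    - {"fingers":0.2,"translation":[-0.1,0,8.3]}
    - {"fingers":0.4,"translation":[-0.1,0,8.3]}
    - {"fingers":0.4,"translation":[-0.1,0,8.3]}
    - {"fingers":0.4,"translation":[-0.1,0,8.3]}

```text
schema error: expected keys fingers, translation, roll
```

Call:
play_rows:
  motion:
    - {"fingers":0.5,"translation":[0,0,0]}
    - {"fingers":0.6,"translation":[0,0,0]}
    - {"fingers":0.7,"translation":[0,0,0]}
    - {"fingers":0.8,"translation":[0,0,0]}
    - {"fingers":1,"translation":[0,0,0]}
    - {"fingers":1,"translation":[0,0,0]}
    - {"fingers":1,"translation":[0,0,0]}
    - {"fingers":1,"translation":[0,0,0]}

```text
schema error: expected keys fingers, translation, roll
```

Call:
play_rows:
  motion:
    - {"fingers":-1,"translation":[-0.1,0,3],"roll":0}
    - {"fingers":-1,"translation":[-0.1,0,6],"roll":0}
    - {"fingers":-1,"translation":[-0.1,0,8],"roll":0}
    - {"fingers":-1,"translation":[-0.1,0,8.3],"roll":0}
    - {"fingers":-1,"translation":[-0.1,0,8.3],"roll":0}
    - {"fingers":-1,"translation":[-0.1,0,8.3],"roll":0}
    - {"fingers":0.2,"translation":[-0.1,0,8.3],"roll":0}
    - {"fingers":0.4,"translation":[-0.1,0,8.3],"roll":0}
    - {"fingers":0.4,"translation":[-0.1,0,8.3],"roll":0}
    - {"fingers":0.4,"translation":[-0.1,0,8.3],"roll":0}

```text
clock: 2.73
eef_pos: [0.5142, 0.0105, 0.0782]
tool_rot: [0.832, 0.555, 0.001, 0.0]
ft_force: [-0.5, 0.4, -0.3]
grip_width: 0.0385
```

Call:
play_rows:
  motion:
    - {"fingers":0.5,"translation":[0,0,0],"roll":0}
    - {"fingers":0.6,"translation":[0,0,0],"roll":0}
    - {"fingers":0.7,"translation":[0,0,0],"roll":0}
    - {"fingers":0.8,"translation":[0,0,0],"roll":0}
    - {"fingers":1,"translation":[0,0,0],"roll":0}
    - {"fingers":1,"translation":[0,0,0],"roll":0}
    - {"fingers":1,"translation":[0,0,0],"roll":0}
    - {"fingers":1,"translation":[0,0,0],"roll":0}

```text
clock: 3.4
eef_pos: [0.5139, 0.0109, 0.0777]
tool_rot: [0.832, 0.555, 0.001, -0.0]
ft_force: [-0.8, 3.4, 5.1]
grip_width: 0.0131
```

Run:
```python
from h import *
s=cam("side")
cv2.imwrite("pics/grip.png",cv2.resize(s["pixels"][145:265,275:435,::-1],(640,480),interpolation=cv2.INTER_CUBIC))
o=bot.get_obs();print(o["eef_pos"],o["grip_width"],o["ft_force"],o["ft_torque"])
```

```text
[0.51386525 0.0109401  0.07769877] 0.01278205705533594 [-1.48977348  3.48893088  5.56678881] [0.76402191 0.08582445 0.01224944]
```

View pics/grip.png

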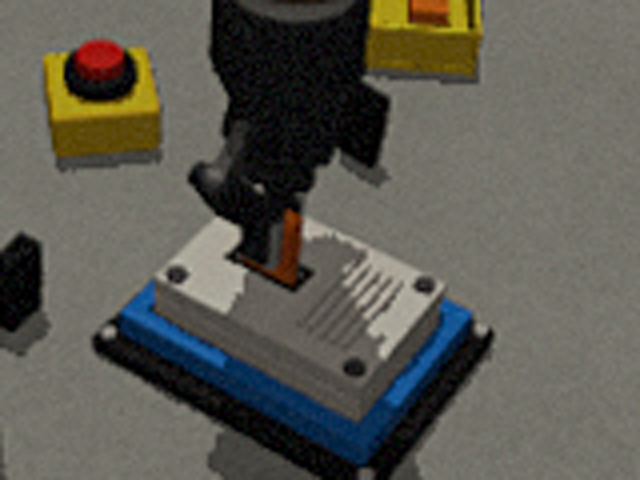

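Pinched: width 13 mm, the tab is between the pads and the housing is down. I'll start with one gentle swing as a test, +x side with no net lift.

Call:
play_rows:
  motion:
    - {"fingers":1,"translation":[0,0.2,0],"roll":0}
    - {"fingers":1,"translation":[0,0.4,0.01],"roll":0}
    - {"fingers":1,"translation":[0,0.55,0.03],"roll":0}
    - {"fingers":1,"translation":[0,0.7,0.05],"roll":0}

```text
clock: 3.78
eef_pos: [0.5146, 0.0105, 0.0776]
tool_rot: [0.831, 0.556, -0.002, -0.006]
ft_force: [-17.6, 10.3, 26.9]
grip_width: 0.0133
```

Run:
```python
from h import *
s=cam("side")
cv2.imwrite("pics/r1.png",cv2.resize(s["pixels"][165:245,295:401,::-1],(636,480),interpolation=cv2.INTER_CUBIC))
o=bot.get_obs();print(o["eef_pos"],o["tool_rot"],o["grip_width"],o["ft_force"],o["ft_torque"])
```

```text
[0.51458548 0.01054845 0.0776497 ] [ 0.83146096  0.55554969 -0.00249239 -0.00556764] 0.012716474612304934 [-15.83133345   8.54948559  22.37021139] [ 2.25016511  3.43102523 -0.03292094]
```

View pics/r1.png

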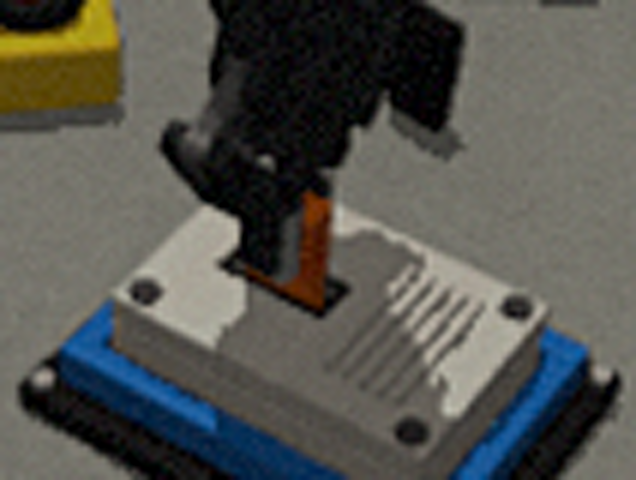

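The arm is yielding: 7 mm commanded, about 0.8 mm moved at 19 N sideways, and the pads have not yet let the plug turn. I'll hold, then lean in a little more in small steps.

Call:
play_rows:
  motion:
    - {"fingers":1,"translation":[0,0,-0.03],"roll":0}
    - {"fingers":1,"translation":[0,0,-0.03],"roll":0}
    - {"fingers":1,"translation":[0,0.1,-0.03],"roll":0}
    - {"fingers":1,"translation":[0,0.2,-0.03],"roll":0}
    - {"fingers":1,"translation":[0,0.3,-0.03],"roll":0}
    - {"fingers":1,"translation":[0,0.3,-0.03],"roll":0}
    - {"fingers":1,"translation":[0,0.3,-0.03],"roll":0}

```text
clock: 4.42
eef_pos: [0.5152, 0.0102, 0.0777]
tool_rot: [0.831, 0.556, -0.004, -0.007]
ft_force: [-18.6, 11.3, 26.3]
grip_width: 0.0133
```

Run:
```python
from h import *
o=bot.get_obs();print(o["eef_pos"],o["tool_rot"],o["grip_width"],o["ft_force"],o["ft_torque"])
```

```text
[0.51521338 0.01019808 0.07765768] [ 0.83129437  0.55577427 -0.00363256 -0.007172  ] 0.013319483351889783 [-18.58336232  11.32576737  26.32438486] [ 2.60264564  4.3284335  -0.02772693]
```

Still stuck, because the pads' torsional grip is stiff. I'll return to a 7 mm lean and ease the finger closure to see whether the plug can swivel in the pads.

Call:
play_rows:
  motion:
    - {"fingers":1,"translation":[0,-0.3,-0.03],"roll":0}
    - {"fingers":0.85,"translation":[0,-0.3,-0.03],"roll":0}
    - {"fingers":0.78,"translation":[0,-0.3,-0.03],"roll":0}
    - {"fingers":0.74,"translation":[0,-0.3,-0.03],"roll":0}
    - {"fingers":0.74,"translation":[0,-0.3,-0.03],"roll":0}
    - {"fingers":0.74,"translation":[0,-0.3,-0.03],"roll":0}

```text
clock: 4.92
eef_pos: [0.5151, 0.0103, 0.0777]
tool_rot: [0.831, 0.556, -0.002, -0.005]
ft_force: [-12.3, 8.0, 18.2]
grip_width: 0.0131
```

Run:
```python
from h import *
o=bot.get_obs();print(o["eef_pos"],o["tool_rot"],o["grip_width"],o["ft_force"],o["ft_torque"])
```

```text
[0.51506909 0.01026038 0.07770534] [ 0.83147981  0.5555297  -0.00227613 -0.00478434] 0.013127978905042609 [-12.31861171   7.98535407  18.23170368] [ 1.99165733  2.8846192  -0.06262596]
```

Call:
play_rows:
  motion:
    - {"fingers":0.72,"translation":[0,0,-0.02],"roll":0}
    - {"fingers":0.71,"translation":[0,0,-0.02],"roll":0}
    - {"fingers":0.7,"translation":[0,0,-0.02],"roll":0}
    - {"fingers":0.7,"translation":[0,0,-0.02],"roll":0}

```text
clock: 5.25
eef_pos: [0.515, 0.0103, 0.0777]
tool_rot: [0.831, 0.556, -0.002, -0.005]
ft_force: [-12.7, 8.8, 15.7]
grip_width: 0.0133
```

Call:
play_rows:
  motion:
    - {"fingers":0.69,"translation":[0,0,-0.02],"roll":0}
    - {"fingers":0.68,"translation":[0,0,-0.02],"roll":0}
    - {"fingers":0.68,"translation":[0,0,-0.02],"roll":0}

```text
clock: 5.5
eef_pos: [0.5157, 0.01, 0.0775]
tool_rot: [0.832, 0.555, -0.002, -0.004]
ft_force: [-9.3, 7.8, 12.1]
grip_width: 0.0139
```

The grip force does follow the commanded closure, and at 0.68 the plug begins to swivel. I'll ease it slightly more.

Call:
play_rows:
  motion:
    - {"fingers":0.675,"translation":[0,0,-0.02],"roll":0}
    - {"fingers":0.675,"translation":[0,0,-0.02],"roll":0}
    - {"fingers":0.67,"translation":[0,0,-0.02],"roll":0}
    - {"fingers":0.67,"translation":[0,0,-0.02],"roll":0}

```text
clock: 5.83
eef_pos: [0.5189, 0.0085, 0.0772]
tool_rot: [0.832, 0.555, -0.001, -0.001]
ft_force: [-1.3, 4.1, -0.2]
grip_width: 0.0138
```

Run:
```python
from h import *
s=cam("side")
cv2.imwrite("pics/r2.png",cv2.resize(s["pixels"][165:245,295:401,::-1],(636,480),interpolation=cv2.INTER_CUBIC))
o=bot.get_obs();print(o["eef_pos"],o["tool_rot"],o["grip_width"],o["ft_force"],o["ft_torque"])
```

```text
[0.5191354  0.00842648 0.07728249] [ 8.31785538e-01  5.55096048e-01 -4.59243380e-04 -9.92505872e-04] 0.014121122571029378 [-0.66315197  5.15736637 -1.05831426] [ 1.04109005  0.15668773 -0.01752493]
```

View pics/r2.png

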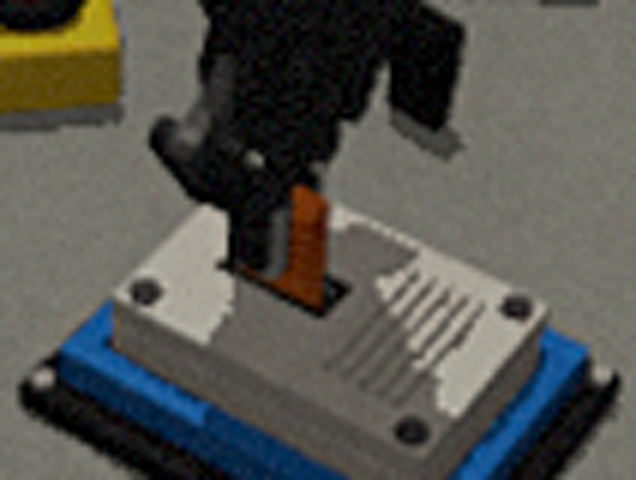

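The TCP has followed to +5.7 mm with low force and the tab looks leant toward +x. Now one full swing to the other side with a light grip (0.685) and about 1 mm of lift.

Call:
play_rows:
  motion:
    - {"fingers":0.685,"translation":[0,0,0],"roll":0}
    - {"fingers":0.685,"translation":[0,0,0],"roll":0}
    - {"fingers":0.685,"translation":[0,-0.3,-0.04],"roll":0}
    - {"fingers":0.685,"translation":[0,-0.6,-0.08],"roll":0}
    - {"fingers":0.685,"translation":[0,-0.9,-0.1],"roll":0}
    - {"fingers":0.685,"translation":[0,-1.2,-0.1],"roll":0}
    - {"fingers":0.685,"translation":[0,-1.5,-0.1],"roll":0}
    - {"fingers":0.685,"translation":[0,-1.5,-0.1],"roll":0}

```text
clock: 6.55
eef_pos: [0.5101, 0.0124, 0.08]
tool_rot: [0.832, 0.554, 0.003, 0.003]
ft_force: [7.3, 0.3, -2.6]
grip_width: 0.0133
```

Run:
```python
from h import *
s=cam("side")
cv2.imwrite("pics/r3.png",cv2.resize(s["pixels"][165:245,295:401,::-1],(636,480),interpolation=cv2.INTER_CUBIC))
o=bot.get_obs();print(o["eef_pos"],o["tool_rot"],o["grip_width"],o["ft_force"],o["ft_torque"])
```

```text
[0.51003878 0.01238692 0.07998672] [0.832204   0.55445298 0.00265121 0.00336997] 0.013648997522495758 [ 7.45158753 -0.27902523 -3.71071946] [ 0.09790741 -1.51911946  0.07129102]
```

View pics/r3.png

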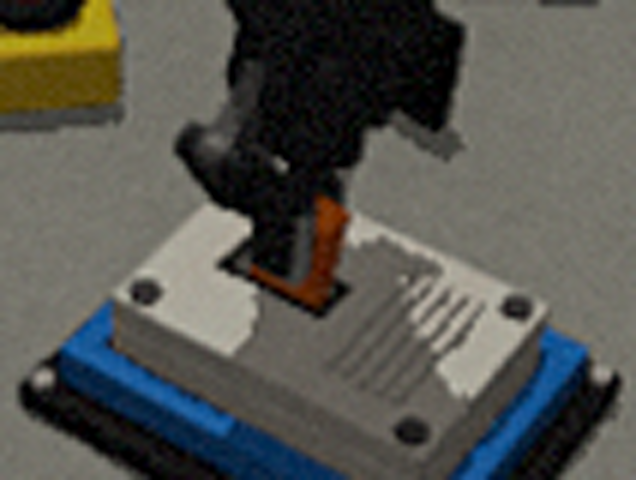

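The plug now clearly leans to -x (tab top (330,205), foot (320,305)), so the swivel works and the forces are small. I'll continue with swings of about ±8 mm and roughly 1 mm of lift each.

Call:
play_rows:
  motion:
    - {"fingers":0.69,"translation":[0,0.3,-0.03],"roll":0}
    - {"fingers":0.69,"translation":[0,0.6,-0.06],"roll":0}
    - {"fingers":0.69,"translation":[0,0.9,-0.08],"roll":0}
    - {"fingers":0.69,"translation":[0,1.2,-0.09],"roll":0}
    - {"fingers":0.69,"translation":[0,1.5,-0.1],"roll":0}
    - {"fingers":0.69,"translation":[0,1.7,-0.1],"roll":0}
    - {"fingers":0.69,"translation":[0,1.7,-0.1],"roll":0}

```text
clock: 7.18
eef_pos: [0.5183, 0.0088, 0.0786]
tool_rot: [0.832, 0.555, -0.002, -0.004]
ft_force: [-5.3, 8.5, 1.2]
grip_width: 0.0134
```

Call:
play_rows:
  motion:
    - {"fingers":0.69,"translation":[0,-0.3,-0.03],"roll":0}
    - {"fingers":0.69,"translation":[0,-0.6,-0.06],"roll":0}
    - {"fingers":0.69,"translation":[0,-0.9,-0.08],"roll":0}
    - {"fingers":0.69,"translation":[0,-1.2,-0.09],"roll":0}
    - {"fingers":0.69,"translation":[0,-1.5,-0.1],"roll":0}
    - {"fingers":0.69,"translation":[0,-1.8,-0.1],"roll":0}
    - {"fingers":0.69,"translation":[0,-1.8,-0.1],"roll":0}

```text
clock: 7.77
eef_pos: [0.509, 0.0128, 0.0818]
tool_rot: [0.832, 0.554, 0.003, 0.003]
ft_force: [7.8, -0.2, -3.6]
grip_width: 0.0136
```

```bash
cat > q.py <<'E'
from h import *
s=cam("side")
b=[x for x in blobs(s,(3,120,50),(18,255,255)) if 310<cen(x)[0]<375 and 170<cen(x)[1]<240][:1]
o=bot.get_obs();y=np.array([.924,-.382]);print("y mm",(o["eef_pos"][:2]-[.5139,.0109])@y*1e3,"z",o["eef_pos"][2],o["grip_width"],o["ft_force"].round(1))
for x in b:
    p=x[:,0,:];print("blob",cen(x).round(1),"low",p[p[:,1].argmax()],"hi",p[p[:,1].argmin()],cv2.minAreaRect(x))
E
python3 q.py
```

```text
y mm -5.185994139515748 z 0.08177595478657305 0.013697638477053015 [ 7.3  0.5 -4. ]
blob [347.3 207.3] low [346 215] hi [349 197] ((347.0000305175781, 207.50003051757812), (12.020814895629883, 19.091880798339844), 45.0)
```

Call:
play_rows:
  motion:
    - {"fingers":0.69,"translation":[0,0.4,-0.03],"roll":0}
    - {"fingers":0.69,"translation":[0,0.8,-0.06],"roll":0}
    - {"fingers":0.69,"translation":[0,1.2,-0.08],"roll":0}
    - {"fingers":0.69,"translation":[0,1.6,-0.1],"roll":0}
    - {"fingers":0.69,"translation":[0,1.9,-0.1],"roll":0}
    - {"fingers":0.69,"translation":[0,2.0,-0.1],"roll":0}
    - {"fingers":0.69,"translation":[0,2.0,-0.1],"roll":0}

```text
clock: 8.4
eef_pos: [0.5199, 0.0081, 0.0804]
tool_rot: [0.832, 0.555, -0.002, -0.004]
ft_force: [-5.4, 8.8, 0.7]
grip_width: 0.0135
```

Call:
play_rows:
  motion:
    - {"fingers":0.69,"translation":[0,-0.4,-0.03],"roll":0}
    - {"fingers":0.69,"translation":[0,-0.8,-0.06],"roll":0}
    - {"fingers":0.69,"translation":[0,-1.2,-0.08],"roll":0}
    - {"fingers":0.69,"translation":[0,-1.6,-0.1],"roll":0}
    - {"fingers":0.69,"translation":[0,-2.0,-0.1],"roll":0}
    - {"fingers":0.69,"translation":[0,-2.1,-0.1],"roll":0}
    - {"fingers":0.69,"translation":[0,-2.1,-0.1],"roll":0}

```text
clock: 8.98
eef_pos: [0.5079, 0.0132, 0.0838]
tool_rot: [0.832, 0.555, 0.002, 0.003]
ft_force: [7.1, 0.2, -3.2]
grip_width: 0.0138
```

```bash
python3 q.py;  python3 - <<'E'
from h import *
s=cam("side")
cv2.imwrite("pics/r4.png",cv2.resize(s["pixels"][165:245,295:401,::-1],(636,480),interpolation=cv2.INTER_CUBIC))
E
```

```text
y mm -6.348991159936928 z 0.08381342988841534 0.013430065779335075 [ 8.   0.3 -2.9]
blob [347.1 207. ] low [346 215] hi [349 197] ((344.4000244140625, 204.80001831054688), (13.914020538330078, 18.34120750427246), 18.43494987487793)
```

View pics/r4.png

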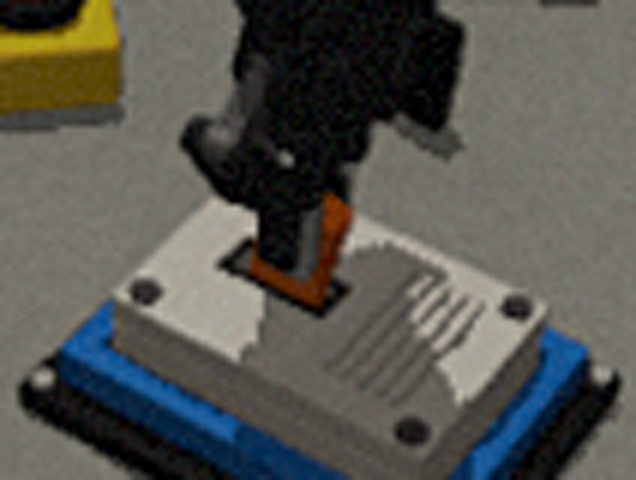

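Judging by the tab top (330,193), the plug has risen only part of the TCP's 6 mm; the pads are creeping up the tab. I'll regrip 4 mm lower with a firmer closure and swing with more lateral command.

Call:
play_rows:
  motion:
    - {"fingers":0.6,"translation":[0,0,0],"roll":0}
    - {"fingers":0.6,"translation":[0,0.3,0],"roll":0}
    - {"fingers":0.6,"translation":[0,0.4,0.4],"roll":0}
    - {"fingers":0.6,"translation":[0,0.4,0.4],"roll":0}
    - {"fingers":0.71,"translation":[0,0.4,0.4],"roll":0}
    - {"fingers":0.71,"translation":[0,0.4,0.4],"roll":0}
    - {"fingers":0.71,"translation":[0,0.4,0.4],"roll":0}

```text
clock: 9.67
eef_pos: [0.5077, 0.0131, 0.0785]
tool_rot: [0.832, 0.555, -0.0, -0.0]
ft_force: [2.3, 2.5, -6.2]
grip_width: 0.0135
```

```bash
python3 q.py
```

```text
y mm -6.5429741803149515 z 0.07845652909313162 0.013172246566434958 [ 2.8  2.  -6.4]
blob [348.5 205.6] low [346 215] hi [349 197] ((344.4000244140625, 204.80001831054688), (13.914020538330078, 18.34120750427246), 18.43494987487793)
```

Call:
play_rows:
  motion:
    - {"fingers":0.7,"translation":[0,0.4,-0.03],"roll":0}
    - {"fingers":0.7,"translation":[0,0.8,-0.06],"roll":0}
    - {"fingers":0.7,"translation":[0,1.2,-0.1],"roll":0}
    - {"fingers":0.7,"translation":[0,1.5,-0.12],"roll":0}
    - {"fingers":0.7,"translation":[0,1.8,-0.12],"roll":0}

```text
clock: 10.13
eef_pos: [0.5172, 0.0093, 0.0783]
tool_rot: [0.831, 0.556, -0.004, -0.008]
ft_force: [-12.5, 12.1, 4.0]
grip_width: 0.0134
```

```bash
python3 q.py
```

```text
y mm 4.290089068903787 z 0.07824230317242095 0.013314436353395326 [-10.7  10.9   3.2]
blob [345.2 204.6] low [344 214] hi [344 195] ((343.60003662109375, 203.80003356933594), (13.416406631469727, 17.8885440826416), 26.56505012512207)
```

Call:
play_rows:
  motion:
    - {"fingers":0.7,"translation":[0,-0.4,-0.05],"roll":0}
    - {"fingers":0.7,"translation":[0,-0.8,-0.08],"roll":0}
    - {"fingers":0.7,"translation":[0,-1.2,-0.11],"roll":0}
    - {"fingers":0.7,"translation":[0,-1.6,-0.14],"roll":0}
    - {"fingers":0.7,"translation":[0,-2.0,-0.15],"roll":0}
    - {"fingers":0.7,"translation":[0,-2.3,-0.15],"roll":0}

```text
clock: 10.68
eef_pos: [0.5089, 0.0131, 0.0831]
tool_rot: [0.832, 0.554, 0.004, 0.005]
ft_force: [10.8, -2.1, -5.5]
grip_width: 0.0136
```

Call:
play_rows:
  motion:
    - {"fingers":0.7,"translation":[0,0.4,-0.05],"roll":0}
    - {"fingers":0.7,"translation":[0,0.8,-0.1],"roll":0}
    - {"fingers":0.7,"translation":[0,1.2,-0.14],"roll":0}
    - {"fingers":0.7,"translation":[0,1.6,-0.18],"roll":0}
    - {"fingers":0.7,"translation":[0,2.0,-0.2],"roll":0}
    - {"fingers":0.7,"translation":[0,2.3,-0.2],"roll":0}

```text
clock: 11.18
eef_pos: [0.5177, 0.0091, 0.0819]
tool_rot: [0.831, 0.556, -0.004, -0.007]
ft_force: [-12.3, 12.4, 4.2]
grip_width: 0.0133
```

Call:
play_rows:
  motion:
    - {"fingers":0.7,"translation":[0,-0.4,-0.05],"roll":0}
    - {"fingers":0.7,"translation":[0,-0.8,-0.08],"roll":0}
    - {"fingers":0.7,"translation":[0,-1.2,-0.11],"roll":0}
    - {"fingers":0.7,"translation":[0,-1.6,-0.14],"roll":0}
    - {"fingers":0.7,"translation":[0,-2.0,-0.15],"roll":0}
    - {"fingers":0.7,"translation":[0,-2.3,-0.15],"roll":0}

```text
clock: 11.68
eef_pos: [0.5082, 0.0139, 0.0867]
tool_rot: [0.832, 0.555, 0.003, 0.004]
ft_force: [2.6, 1.0, 0.4]
grip_width: 0.0133
```

```bash
python3 q.py;  python3 - <<'E'
from h import *
s=cam("side")
cv2.imwrite("pics/r5.png",cv2.resize(s["pixels"][165:245,295:401,::-1],(636,480),interpolation=cv2.INTER_CUBIC))
E
```

```text
y mm -9.033729440832131 z 0.08646579583211254 0.013128728862522844 [5.2 0.2 5.5]
blob [347.1 205.8] low [346 215] hi [349 194] ((347.1981201171875, 205.4521026611328), (12.887322425842285, 20.517974853515625), 42.709388732910156)
```

View pics/r5.png

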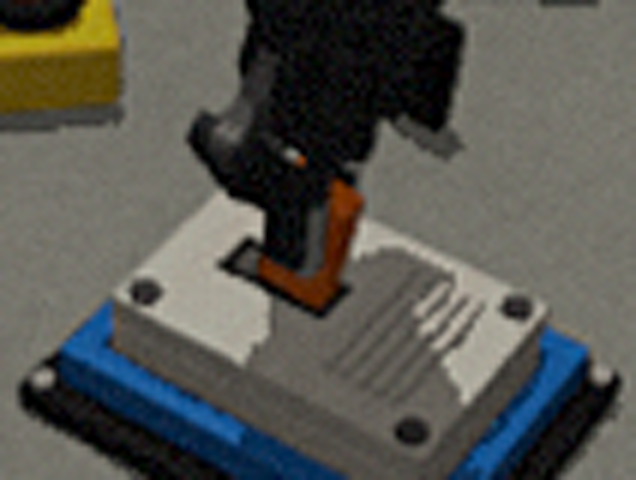

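The plug has now clearly come up: the tab top is at (345,180) against (330,193) before, with the leg more exposed and the housing still seated. I'll continue.

Call:
play_rows:
  motion:
    - {"fingers":0.7,"translation":[0,0.4,-0.05],"roll":0}
    - {"fingers":0.7,"translation":[0,0.8,-0.1],"roll":0}
    - {"fingers":0.7,"translation":[0,1.2,-0.14],"roll":0}
    - {"fingers":0.7,"translation":[0,1.6,-0.18],"roll":0}
    - {"fingers":0.7,"translation":[0,1.9,-0.2],"roll":0}
    - {"fingers":0.7,"translation":[0,2.1,-0.2],"roll":0}

```text
clock: 12.28
eef_pos: [0.5214, 0.0072, 0.087]
tool_rot: [0.832, 0.555, -0.001, -0.002]
ft_force: [-3.7, 4.2, 5.7]
grip_width: 0.013
```

```bash
python3 q.py
```

```text
y mm 9.008377349988125 z 0.0870785105882765 0.013032049898121444 [-1.5  4.3  3.7]
blob [342.1 202.9] low [340 212] hi [343 191] ((342.4794921875, 202.16244506835938), (12.974251747131348, 20.331941604614258), 38.1572265625)
```

Call:
play_rows:
  motion:
    - {"fingers":0.7,"translation":[0,-0.4,-0.05],"roll":0}
    - {"fingers":0.7,"translation":[0,-0.8,-0.08],"roll":0}
    - {"fingers":0.7,"translation":[0,-1.2,-0.11],"roll":0}
    - {"fingers":0.7,"translation":[0,-1.6,-0.14],"roll":0}
    - {"fingers":0.7,"translation":[0,-1.9,-0.15],"roll":0}
    - {"fingers":0.7,"translation":[0,-2.1,-0.15],"roll":0}

```text
clock: 12.83
eef_pos: [0.5048, 0.0139, 0.0891]
tool_rot: [0.832, 0.555, 0.001, 0.002]
ft_force: [5.6, -0.7, -0.2]
grip_width: 0.013
```

```bash
python3 q.py
```

```text
y mm -11.032154074685206 z 0.08922241423680827 0.013199991155366318 [-1.   0.4  5.5]
blob [348.8 205.5] low [348 215] hi [351 194] ((349.3690185546875, 204.72523498535156), (12.265564918518066, 20.57449722290039), 42.709388732910156)
```

Run:
```python
from h import *
s=cam("side")
cv2.imwrite("pics/r6.png",cv2.resize(s["pixels"][175:235,310:390,::-1],(800,600),interpolation=cv2.INTER_CUBIC))
```

```text
(no output)
```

View pics/r6.png

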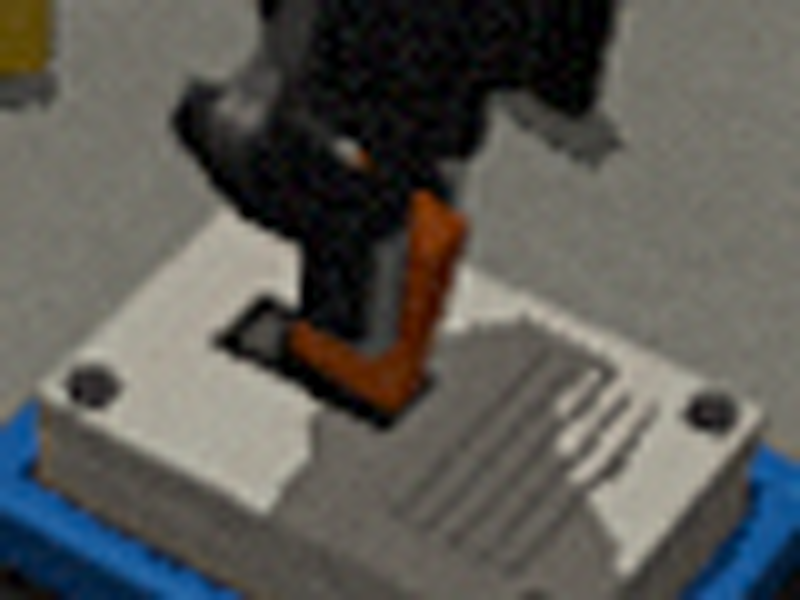

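The foot is still in the slot (390,400), lean about 0.2 rad, lifted about 7 of 14 mm, housing down and forces low. A few more swings.

Call:
play_rows:
  motion:
    - {"fingers":0.7,"translation":[0,0.4,-0.05],"roll":0}
    - {"fingers":0.7,"translation":[0,0.8,-0.1],"roll":0}
    - {"fingers":0.7,"translation":[0,1.2,-0.14],"roll":0}
    - {"fingers":0.7,"translation":[0,1.6,-0.17],"roll":0}
    - {"fingers":0.7,"translation":[0,1.9,-0.18],"roll":0}
    - {"fingers":0.7,"translation":[0,2.0,-0.18],"roll":0}

```text
clock: 13.43
eef_pos: [0.5223, 0.0066, 0.0902]
tool_rot: [0.832, 0.555, -0.0, 0.0]
ft_force: [-0.1, -0.5, -0.8]
grip_width: 0.0138
```

Call:
play_rows:
  motion:
    - {"fingers":0.7,"translation":[0,-0.4,-0.05],"roll":0}
    - {"fingers":0.7,"translation":[0,-0.8,-0.08],"roll":0}
    - {"fingers":0.7,"translation":[0,-1.2,-0.11],"roll":0}
    - {"fingers":0.7,"translation":[0,-1.6,-0.14],"roll":0}
    - {"fingers":0.7,"translation":[0,-1.8,-0.15],"roll":0}
    - {"fingers":0.7,"translation":[0,-2.0,-0.15],"roll":0}

```text
clock: 13.93
eef_pos: [0.5029, 0.0149, 0.0922]
tool_rot: [0.832, 0.555, 0.0, 0.0]
ft_force: [-0.1, 1.0, 0.3]
grip_width: 0.0131
```

```bash
python3 q.py
```

```text
y mm -11.997747450559395 z 0.09212207492842923 0.012942847695665321 [-0.4 -0.  -0.7]
blob [349.6 205. ] low [348 214] hi [351 193] ((350.0529479980469, 204.188232421875), (13.12429428100586, 20.608394622802734), 40.60129928588867)
```

Call:
play_rows:
  motion:
    - {"fingers":0.7,"translation":[0,0.4,-0.05],"roll":0}
    - {"fingers":0.7,"translation":[0,0.8,-0.1],"roll":0}
    - {"fingers":0.7,"translation":[0,1.2,-0.14],"roll":0}
    - {"fingers":0.7,"translation":[0,1.6,-0.17],"roll":0}
    - {"fingers":0.7,"translation":[0,1.9,-0.18],"roll":0}
    - {"fingers":0.7,"translation":[0,2.0,-0.18],"roll":0}

```text
clock: 14.48
eef_pos: [0.5226, 0.0067, 0.0938]
tool_rot: [0.832, 0.555, 0.0, 0.0]
ft_force: [0.2, 0.1, 0.0]
grip_width: 0.0132
```

```bash
python3 q.py
```

```text
y mm 9.48102053466256 z 0.09370819021415427 0.01341649437725155 [-0.1 -0.1 -0.2]
blob [341.6 200.1] low [341 210] hi [343 188] ((342.0457458496094, 199.21450805664062), (12.356430053710938, 20.61277198791504), 38.1572265625)
```

The forces are now about zero: the lips have let go and the plug hangs in the grip. I'll centre, firm the grip and ease it straight up 6 mm, checking force.

Call:
play_rows:
  motion:
    - {"fingers":0.7,"translation":[0,-0.4,-0.05],"roll":0}
    - {"fingers":0.7,"translation":[0,-0.8,-0.05],"roll":0}
    - {"fingers":0.75,"translation":[0,-0.8,-0.1],"roll":0}
    - {"fingers":0.8,"translation":[0,-0.8,-0.1],"roll":0}
    - {"fingers":0.8,"translation":[0,-0.8,-0.2],"roll":0}
    - {"fingers":0.8,"translation":[0,-0.8,-0.3],"roll":0}

```text
clock: 15.03
eef_pos: [0.5144, 0.0102, 0.097]
tool_rot: [0.832, 0.555, 0.0, 0.0]
ft_force: [0.1, -0.2, 0.1]
grip_width: 0.0133
```

```bash
python3 q.py
```

```text
y mm 0.978435437586682 z 0.0972195581858947 0.013247203408305942 [-0.1  0.2  0.2]
blob [345.1 200.8] low [345 211] hi [347 189] ((345.1153564453125, 199.57693481445312), (13.035454750061035, 20.246559143066406), 33.6900634765625)
```

Call:
play_rows:
  motion:
    - {"fingers":0.8,"translation":[0,0,-0.15],"roll":0}
    - {"fingers":0.8,"translation":[0,0,-0.3],"roll":0}
    - {"fingers":0.8,"translation":[0,0,-0.45],"roll":0}
    - {"fingers":0.8,"translation":[0,0,-0.6],"roll":0}

```text
clock: 15.42
eef_pos: [0.5145, 0.0101, 0.103]
tool_rot: [0.832, 0.555, 0.0, 0.0]
ft_force: [-0.0, -0.1, -0.8]
grip_width: 0.0133
```

```bash
python3 q.py
```

```text
y mm 1.0342716886937433 z 0.10330145410759257 0.013205484421009165 [ 0.8 -0.2 -0.1]
blob [345.3 198.5] low [345 209] hi [347 187] ((344.1000061035156, 196.80001831054688), (12.521980285644531, 21.0190372467041), 26.56505012512207)
```

No resistance, and the orange rises with the tool. Lifting clear.

Call:
play_rows:
  motion:
    - {"fingers":0.8,"translation":[0,0,-0.5],"roll":0}
    - {"fingers":0.8,"translation":[0,0,-1],"roll":0}
    - {"fingers":0.9,"translation":[0,0,-2],"roll":0}
    - {"fingers":1,"translation":[0,0,-3],"roll":0}
    - {"fingers":1,"translation":[0,0,-4.5],"roll":0}
    - {"fingers":1,"translation":[0,0,-6],"roll":0}
    - {"fingers":1,"translation":[0,0,-6.5],"roll":0}
    - {"fingers":1,"translation":[0,0,-6.5],"roll":0}

```text
clock: 16.13
eef_pos: [0.516, 0.0101, 0.1703]
tool_rot: [0.832, 0.555, 0.002, 0.001]
ft_force: [0.6, -0.3, -0.2]
grip_width: 0.0131
```

Run:
```python
from h import *
s=cam("side")
cv2.imwrite("pics/lift.png",cv2.resize(s["pixels"][115:265,275:435,::-1],(640,600),interpolation=cv2.INTER_CUBIC))
o=bot.get_obs();e=o["eef_pos"];print(e,o["tool_rot"],o["ft_force"],o["grip_width"])
for b in blobs(s,(3,120,50),(18,255,255),8):
    c=cen(b)
    if 300<c[0]<400 and 120<c[1]<235:
        p=b[:,0];print(c,cv2.boundingRect(b),p[p[:,1].argmax()])
u=np.array([.924,-.382,0]);v=np.array([.383,.924,0])
for z in (-.047,-.025,.005): print("expected -x corner at rel z",z,[proj(s,e+[0,0,z]+sx*u*.014).round(1).tolist() for sx in(-1,0,1)])
```

```text
[0.51513806 0.01011621 0.16889627] [8.31971741e-01 5.54816624e-01 1.05091911e-03 6.57439000e-04] [ 0.05902788  0.42542701 -0.35548373] 0.013079689526343762
[346.62139918 173.89026063] (336, 161, 18, 24) [345 184]
[381.46408046 143.45258621] (377, 137, 10, 14) [377 150]
expected -x corner at rel z -0.047 [[349.6, 189.6], [343.8, 186.9], [338.2, 184.2]]
expected -x corner at rel z -0.025 [[350.4, 181.4], [344.5, 178.7], [338.7, 176.1]]
expected -x corner at rel z 0.005 [[351.5, 169.7], [345.5, 167.1], [339.6, 164.4]]
```

View pics/lift.png

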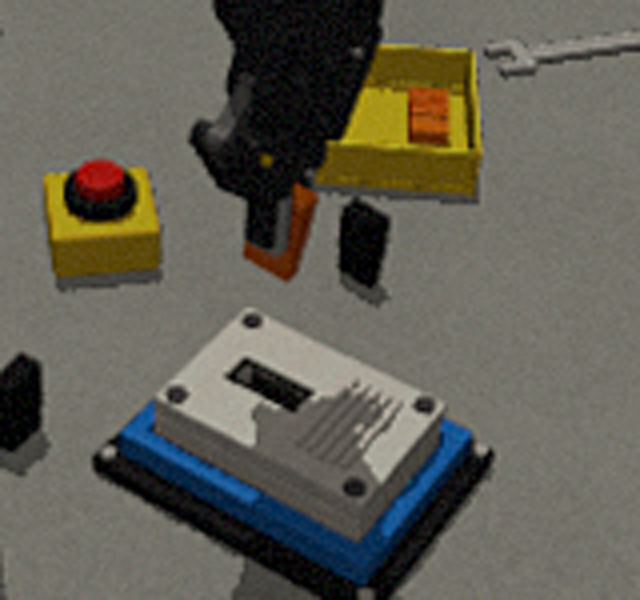

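The plug is out and held, the port is empty and the housing is down; the plug leans slightly with its foot at (290,275). Next, to the clear +x half of the yellow tray.

Call:
play_rows:
  motion:
    - {"fingers":1,"translation":[-7,3.7,0],"roll":0}
    - {"fingers":1,"translation":[-14,7.4,0],"roll":0}
    - {"fingers":1,"translation":[-21,11.1,0],"roll":0}
    - {"fingers":1,"translation":[-28,14.8,0],"roll":0}
    - {"fingers":1,"translation":[-28,14.8,0],"roll":0}
    - {"fingers":1,"translation":[-28,14.8,0],"roll":0}
    - {"fingers":1,"translation":[-28,14.8,0],"roll":0}
    - {"fingers":1,"translation":[-28,14.8,0],"roll":0}
    - {"fingers":1,"translation":[-28,14.8,0],"roll":0}
    - {"fingers":1,"translation":[-28,14.8,0],"roll":0}
    - {"fingers":1,"translation":[-28,14.8,3],"roll":0}
    - {"fingers":1,"translation":[-28,14.8,6],"roll":0}
    - {"fingers":1,"translation":[-28,14.8,8],"roll":0}
    - {"fingers":1,"translation":[-28,14.8,9],"roll":0}
    - {"fingers":1,"translation":[-28,14.8,9.5],"roll":0}
    - {"fingers":1,"translation":[-28,14.8,9.5],"roll":0}

```text
clock: 17.52
eef_pos: [0.543, -0.3039, 0.0718]
tool_rot: [0.832, 0.555, -0.0, -0.001]
ft_force: [0.5, -0.0, -1.0]
grip_width: 0.0131
```

Run:
```python
from h import *
s=cam("side")
o=bot.get_obs();e=o["eef_pos"];print(e,o["tool_rot"],o["ft_force"],o["grip_width"],proj(s,e))
for b in blobs(s,(3,120,50),(18,255,255),8):
    c=cen(b)
    if 320<c[0]<420 and 80<c[1]<180:
        p=b[:,0];print(c,cv2.boundingRect(b),p[p[:,1].argmax()])
```

```text
[ 0.54380605 -0.30458617  0.07319339] [8.31656128e-01 5.55290988e-01 5.92643920e-05 1.19999957e-05] [0.57471806 0.03161171 0.19138956] 0.013284022560762365 [353.21673428 125.58808584]
[381.5 143.5] (377, 137, 10, 14) [377 150]
[354.42606516 130.73433584] (347, 120, 13, 19) [353 138]
```

Call:
play_rows:
  motion:
    - {"fingers":1,"translation":[0,0,0.5],"roll":0}
    - {"fingers":1,"translation":[0,0,1],"roll":0}
    - {"fingers":1,"translation":[0,0,1.3],"roll":0}
    - {"fingers":1,"translation":[0,0,1.6],"roll":0}
    - {"fingers":1,"translation":[0,0,1.6],"roll":0}

```text
clock: 17.98
eef_pos: [0.5431, -0.3052, 0.0563]
tool_rot: [0.832, 0.555, -0.0, -0.0]
ft_force: [-0.3, 0.3, 1.0]
grip_width: 0.0131
```

Call:
play_rows:
  motion:
    - {"fingers":1,"translation":[0,0,0.15],"roll":0}
    - {"fingers":1,"translation":[0,0,0.3],"roll":0}
    - {"fingers":1,"translation":[0,0,0.3],"roll":0}

```text
clock: 18.23
eef_pos: [0.5433, -0.3052, 0.0536]
tool_rot: [0.832, 0.555, -0.0, -0.0]
ft_force: [0.2, 0.4, -0.1]
grip_width: 0.0131
```

Call:
play_rows:
  motion:
    - {"fingers":1,"translation":[0,0,0.2],"roll":0}
    - {"fingers":1,"translation":[0,0,0.4],"roll":0}
    - {"fingers":1,"translation":[0,0,0.4],"roll":0}

```text
clock: 18.48
eef_pos: [0.5432, -0.3051, 0.0493]
tool_rot: [0.832, 0.555, -0.0, -0.0]
ft_force: [-0.7, 0.5, -1.1]
grip_width: 0.0131
```

Call:
play_rows:
  motion:
    - {"fingers":1,"translation":[0,0,0.2],"roll":0}
    - {"fingers":1,"translation":[0,0,0.3],"roll":0}
    - {"fingers":1,"translation":[0,0,0.3],"roll":0}

```text
clock: 18.73
eef_pos: [0.5432, -0.3052, 0.0464]
tool_rot: [0.832, 0.555, -0.0, -0.0]
ft_force: [-0.9, 0.0, -0.5]
grip_width: 0.0135
```

Call:
play_rows:
  motion:
    - {"fingers":1,"translation":[0,0,0.15],"roll":0}
    - {"fingers":1,"translation":[0,0,0.3],"roll":0}
    - {"fingers":1,"translation":[0,0,0.3],"roll":0}

```text
clock: 18.98
eef_pos: [0.5432, -0.3051, 0.0434]
tool_rot: [0.832, 0.555, -0.0, -0.0]
ft_force: [-0.1, -0.6, -0.8]
grip_width: 0.0135
```

Close enough to the floor for a gentle release (foot within a few mm). I'll open part way, then rise.

Call:
play_rows:
  motion:
    - {"fingers":1,"translation":[0,0,0.15],"roll":0}
    - {"fingers":1,"translation":[0,0,0.15],"roll":0}
    - {"fingers":0.6,"translation":[0,0,0.15],"roll":0}
    - {"fingers":0.5,"translation":[0,0,0.15],"roll":0}
    - {"fingers":0.35,"translation":[0,0,0.15],"roll":0}
    - {"fingers":0.35,"translation":[0,0,0.15],"roll":0}
    - {"fingers":0.35,"translation":[0,0,0.15],"roll":0}
    - {"fingers":0.35,"translation":[0,0,0.15],"roll":0}

```text
clock: 19.65
eef_pos: [0.5435, -0.3053, 0.0424]
tool_rot: [0.832, 0.555, 0.0, 0.0]
ft_force: [-0.1, -0.2, -0.0]
grip_width: 0.0277
```

Call:
play_rows:
  motion:
    - {"fingers":0.35,"translation":[0,0,-1],"roll":0}
    - {"fingers":0.35,"translation":[0,0,-2],"roll":0}
    - {"fingers":0.35,"translation":[0,0,-4],"roll":0}
    - {"fingers":0.35,"translation":[0,0,-7],"roll":0}
    - {"fingers":0.35,"translation":[0,0,-11],"roll":0}
    - {"fingers":0.35,"translation":[0,0,-14],"roll":0}
    - {"fingers":0.35,"translation":[0,0,-14],"roll":0}
    - {"fingers":0.35,"translation":[0,0,-14],"roll":0}

```text
clock: 20.32
eef_pos: [0.5453, -0.3063, 0.1868]
tool_rot: [0.832, 0.555, 0.002, 0.004]
ft_force: [-0.3, 0.1, -0.6]
grip_width: 0.0278
```

Run:
```python
from h import *
s=cam("side")
o=bot.get_obs();e=o["eef_pos"];print(e,o["tool_rot"],o["ft_force"],o["grip_width"],proj(s,e))
for b in blobs(s,(3,120,50),(18,255,255),8):
    c=cen(b)
    if 320<c[0]<420 and 80<c[1]<180:
        p=b[:,0];print(c,cv2.boundingRect(b),plane(s,c,.03).round(3),plane(s,c,.012).round(3))
```

```text
[ 0.54405656 -0.30557756  0.18433652] [8.31940272e-01 5.54862445e-01 7.88725184e-04 1.55812128e-03] [-0.38386592 -0.75050092 -0.28949878] 0.028045502194190088 [356.69035426  87.83311796]
[351.38172043 137.32473118] (346, 128, 12, 21) [ 0.547 -0.311  0.03 ] [ 0.55  -0.338  0.012]
[381.53017241 143.44683908] (377, 137, 10, 14) [ 0.46  -0.302  0.03 ] [ 0.46  -0.329  0.012]
```

The new plug stands in the tray at about (0.547, -0.311), let go, and the old one is unmoved at (0.46, -0.33). Next, above the green button with the fingers shut.

Call:
play_rows:
  motion:
    - {"fingers":1,"translation":[48.4,-7.4,0],"roll":0}
    - {"fingers":1,"translation":[48.4,-7.4,0],"roll":0}
    - {"fingers":1,"translation":[48.4,-7.4,0],"roll":0}
    - {"fingers":1,"translation":[48.4,-7.4,0],"roll":0}
    - {"fingers":1,"translation":[48.4,-7.4,0],"roll":0}
    - {"fingers":1,"translation":[48.4,-7.4,0],"roll":0}
    - {"fingers":1,"translation":[48.4,-7.4,0],"roll":0}
    - {"fingers":1,"translation":[48.4,-7.4,0],"roll":0}
    - {"fingers":1,"translation":[48.4,-7.4,0],"roll":0}
    - {"fingers":1,"translation":[48.4,-7.4,0],"roll":0}
    - {"fingers":1,"translation":[48.4,-7.4,0],"roll":0}
    - {"fingers":1,"translation":[48.4,-7.4,0],"roll":0}
    - {"fingers":1,"translation":[48.4,-7.4,0],"roll":0}
    - {"fingers":1,"translation":[48.4,-7.4,0],"roll":0}
    - {"fingers":1,"translation":[48.4,-7.4,0],"roll":0}
    - {"fingers":1,"translation":[48.4,-7.4,0],"roll":0}
    - {"fingers":1,"translation":[48.4,-7.4,8],"roll":0}
    - {"fingers":1,"translation":[48.4,-7.4,8],"roll":0}
    - {"fingers":1,"translation":[48.4,-7.4,8],"roll":0}
    - {"fingers":1,"translation":[48.4,-7.4,8],"roll":0}

```text
clock: 22.03
eef_pos: [0.6587, 0.1677, 0.0999]
tool_rot: [0.833, 0.554, -0.004, -0.001]
ft_force: [0.6, 0.1, 0.6]
grip_width: 0.0002
```

Run:
```python
from h import *
s,t=cam("side"),cam("top")
o=bot.get_obs();e=o["eef_pos"];print(e,o["tool_rot"],o["ft_force"],o["grip_width"],proj(s,e-[0,0,.014]))
for l,c in(("s",s),("t",t)):
  print(l,[(cen(b).round(1).tolist(),plane(c,cen(b),.053).round(4).tolist()) for b in blobs(c,*COL["green"],8)], [cen(b).round(1).tolist() for b in blobs(c,*COL["orange"],8) if l=="t"])
```

```text
[0.66245341 0.16922301 0.1047229 ] [8.32373413e-01 5.54213246e-01 1.38521114e-03 5.10914926e-04] [ 0.77894495 -0.14010787 -0.08909412] -2.794275101920899e-05 [250.29075334 240.65286555]
s [([572.0, 83.3], [-0.1326, -0.7894, 0.053]), ([252.5, 254.5], [0.6611, 0.172, 0.053]), ([537.4, 81.5], [-0.0203, -0.7741, 0.053])] []
t [([246.6, 152.6], [0.6553, 0.1678, 0.053])] [[467.2, 246.5], [461.0, 205.6]]
```

The tool is within 2 mm of the button centre. Press.

Call:
play_rows:
  motion:
    - {"fingers":1,"translation":[0,0,2],"roll":0}
    - {"fingers":1,"translation":[0,0,3.2],"roll":0}
    - {"fingers":1,"translation":[0,0,3.7],"roll":0}
    - {"fingers":1,"translation":[0,0,4.0],"roll":0}
    - {"fingers":1,"translation":[0,0,4.3],"roll":0}
    - {"fingers":1,"translation":[0,0,4.3],"roll":0}

```text
clock: 22.63
eef_pos: [0.6623, 0.17, 0.0649]
tool_rot: [0.832, 0.555, 0.002, 0.001]
ft_force: [-5.7, -2.5, 17.2]
grip_width: 0.0003
```

Call:
play_rows:
  motion:
    - {"fingers":1,"translation":[0,0,0.1],"roll":0}
    - {"fingers":1,"translation":[0,0,0.2],"roll":0}
    - {"fingers":1,"translation":[0,0,0.3],"roll":0}
    - {"fingers":1,"translation":[0,0,0.3],"roll":0}
    - {"fingers":1,"translation":[0,0,0.3],"roll":0}

```text
clock: 23.05
eef_pos: [0.6624, 0.17, 0.0647]
tool_rot: [0.832, 0.555, 0.003, 0.001]
ft_force: [-10.8, -3.5, 27.5]
grip_width: -0.0002
```

The stiff stop at z = 0.0648 reads 27 N, well past the 5 N spring. I'll back off in steps to confirm the spring travel, which shows whether it was the button that bottomed.

Call:
play_rows:
  motion:
    - {"fingers":1,"translation":[0,0,-0.7],"roll":0}
    - {"fingers":1,"translation":[0,0,-0.7],"roll":0}
    - {"fingers":1,"translation":[0,0,-0.7],"roll":0}
    - {"fingers":1,"translation":[0,0,-0.7],"roll":0}

```text
clock: 23.38
eef_pos: [0.6629, 0.1702, 0.0653]
tool_rot: [0.832, 0.555, 0.002, 0.001]
ft_force: [1.9, 0.5, 4.4]
grip_width: -0.0001
```

Call:
play_rows:
  motion:
    - {"fingers":1,"translation":[0,0,-0.2],"roll":0}
    - {"fingers":1,"translation":[0,0,-0.2],"roll":0}
    - {"fingers":1,"translation":[0,0,-0.2],"roll":0}

```text
clock: 23.63
eef_pos: [0.6622, 0.1702, 0.0658]
tool_rot: [0.832, 0.555, 0.001, 0.0]
ft_force: [2.7, -0.1, 4.5]
grip_width: -0.0002
```

Call:
play_rows:
  motion:
    - {"fingers":1,"translation":[0,0,-0.3],"roll":0}
    - {"fingers":1,"translation":[0,0,-0.3],"roll":0}
    - {"fingers":1,"translation":[0,0,-0.3],"roll":0}

```text
clock: 23.88
eef_pos: [0.6608, 0.1701, 0.068]
tool_rot: [0.832, 0.555, -0.0, -0.0]
ft_force: [1.8, 0.8, 2.7]
grip_width: 0.0002
```

Call:
play_rows:
  motion:
    - {"fingers":1,"translation":[0,0,0.5],"roll":0}
    - {"fingers":1,"translation":[0,0,0.9],"roll":0}
    - {"fingers":1,"translation":[0,0,0.9],"roll":0}
    - {"fingers":1,"translation":[0,0,0.9],"roll":0}

```text
clock: 24.22
eef_pos: [0.661, 0.1701, 0.0647]
tool_rot: [0.832, 0.555, 0.001, 0.0]
ft_force: [-9.1, -3.5, 26.9]
grip_width: -0.0002
```

Call:
play_rows:
  motion:
    - {"fingers":1,"translation":[0,0,-2],"roll":0}
    - {"fingers":1,"translation":[0,0,-6],"roll":0}
    - {"fingers":1,"translation":[0,0,-10],"roll":0}
    - {"fingers":1,"translation":[-8,-20,-12],"roll":0}
    - {"fingers":1,"translation":[-8,-20,-12],"roll":0}
    - {"fingers":1,"translation":[-8,-20,-12],"roll":0}
    - {"fingers":1,"translation":[-8,-20,-12],"roll":0}
    - {"fingers":1,"translation":[-8,-20,-12],"roll":0}
    - {"fingers":1,"translation":[-8,-20,-12],"roll":0}
    - {"fingers":1,"translation":[-8,-20,-12],"roll":0}
    - {"fingers":1,"translation":[-8,-20,-12],"roll":0}

```text
clock: 25.13
eef_pos: [0.4453, 0.173, 0.1788]
tool_rot: [0.832, 0.555, -0.0, -0.0]
ft_force: [0.1, 0.4, -0.1]
grip_width: -0.0002
```

Run:
```python
from h import *
s,t=cam("side"),cam("top")
o=bot.get_obs();print(o["clock"],o["eef_pos"],o["ft_force"],np.abs(o["joint_vel"]).max())
for l,c in(("s",s),("t",t)):
  print(l,[(cen(b).round(1).tolist(),plane(c,cen(b),.053).round(4).tolist()) for b in blobs(c,*COL["green"],30)],[(cen(b).round(1).tolist(),cv2.boundingRect(b)) for b in blobs(c,(3,120,50),(18,255,255),8) if 340<cen(b)[0]<480 and 110<cen(b)[1]<260])
p=plane(t,[461,205.6],.056);print(p)
u=np.array([np.cos(np.radians(7)),np.sin(np.radians(7)),0]);d=p-[.509,-.310,0];print("in tray",d@u,-d[0]*u[1]+d[1]*u[0])
```

```text
25.2333 [0.446889   0.17314102 0.17889409] [ 0.65711195  0.31281729 -0.50220741] 0.013310881936350721
s [([252.5, 254.6], [0.661, 0.172, 0.053]), ([571.9, 83.8], [-0.1316, -0.785, 0.053]), ([538.1, 80.0], [-0.0247, -0.7869, 0.053])] [([351.4, 137.3], (346, 128, 12, 21))]
t [([245.7, 150.3], [0.6605, 0.1701, 0.053])] [([467.2, 246.5], (455, 240, 25, 14)), ([459.1, 206.4], (452, 200, 15, 13))]
[ 0.54380556 -0.30422122  0.056     ]
in tray 0.03525037656704711 0.0014939777280206156
```

The spring travel is confirmed: 2.7 N, then 4.5 N, then a hard stop. The button is back at its original pixel, the plug is at rest in the tray, and the arm is clear. Handing in.

```bash
python3 -c "
from workcell import bot
print(bot.job_done())"
```

```text
the job is handed in; nothing more can be done
None
```

I handed the job in at about 25 s, with the plug in the yellow tray and the green start button pressed. No verdict was given.

**What I did**
- **Plug removal:** The interface cannot tilt the tool, so I gripped the tab lightly enough for it to swivel between the pads. I rocked it about ±5 to ±12 mm sideways at the grip, lifting it a little each swing, until the resistance dropped to zero. Then I lifted it straight out.
- **Tray:** I let the plug go in the clear +x half of the tray.
- **Start button:** I pressed it to its hard stop twice, then moved the arm clear. I did not go near the red button while pressing.

**Last checks**
- **Port and housing:** A picture after the lift showed the port empty and the housing down. I judged the housing by eye only and did not check it again at the end.
- **Plug:** It stands about 35 mm to the +x side of the tray's centre and 1 mm off in y. The side view was the same before and after the button presses, so it is at rest.
- **Green button:** The force rose from 2.7 N to 4.5 N and then to a 27 N stop. Its image is back where it started.
- **Arm:** It is clear of everything and reads about zero force.

**What disagreed**
- **First swings:** The full grip would not let the plug swivel, and in the early swings the pads crept up the tab, so I regripped 4 mm lower.
- **Button height:** The press bottomed with the fingertips at about 51 mm, some 4 mm above the 47 mm expected.
- **Release:** I felt no contact with the tray floor before letting go, so the plug may have dropped a few millimetres.

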